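Change over the tablet counter: tip out leftovers, mesh the rotor, hold it down

TASK

Change the tablet counter over: by its red handle, tip the metal pan to about 60 degrees for a moment so that all three leftover pills roll into the blue bin, and bring it back level. Then lift the blue counting rotor off its stand, turn it until its cross-shaped foot meshes with the brass drive hub, slide it fully home and press the hub right down against its spring; finish while still holding the rotor and keeping it pressed down. Leave the orange rotor and everything else on the table where it is.

Things in the scene. Friction and masses are not known exactly. Their poses are not given: they have to be found in the camera images.
- machine: White bench-top tablet counter, fixed to the table, 180 mm (its x) by 275 mm (its y, from -162 to +113 mm), deck 70 mm above the table. Origin on the table, x and y level. The hub stands on the deck at its y = -100 mm, the pan sits over its y = +21 to +115 mm, the bin is beside its +y end. Its position and yaw vary.
- pan (a joint): Tilt of the aluminium pan in rad: 0 = level (a stop), growing as it tips towards the machine's +y; upper stop 1.4. Dry friction (0.1 N m): it stays about where it is left. Inside 100 by 88 mm, walls 26 mm, but only a 2.5 mm lip on the pouring side, over which the pills roll at about 45 degrees.
- pan_handle (a point): Centre of the pan's red round handle bar, 10 mm thick, 100 mm long, parallel to the hinge (the machine's x), 70 mm above the pan's floor; when level, 50 mm inward (machine -y) of and 70 mm above the hinge. It moves on an 86 mm arc about the hinge. Pinched from above across the bar, it turns between the fingers. Axes turn with the pan.
- pan_hinge (a point): Point on the pan's hinge line (which runs along the machine's x), at the middle of the pan's pouring edge, 90 mm above the table. Fixed to the machine, axes as the machine's.
- bin: Blue open receiving bin fixed beside the machine under the pan's pouring edge, 124 by 124 mm, walls 58 to 84 mm high. Origin at the centre of its underside.
- pill0_center (a point): Centre of a brown round pill, a 20 mm ball of 10 g, at first in the pan.
- pill1_center (a point): Centre of a brown round pill, a 20 mm ball of 10 g, at first in the pan.
- pill2_center (a point): Centre of a brown round pill, a 20 mm ball of 10 g, at first in the pan.
- rotor_blue: Blue counting rotor, 78 mm tall, about 120 g, hung in a white stand. Origin: centre of its foot's lower end, z up. Upwards: steel cross foot 0-18 mm (two bars 32 mm long, 6 thick, along its x and y; lowest 4 mm thinned to 28 by 3), steel collar 36 mm across to 26 mm, disc 90 mm across to 32 mm, then the grip wing. Which of the two places it is in, and its yaw, vary.
- rotor_wing (a point): Middle of the blue rotor's upright grip wing, 60 mm above the rotor's origin, axes as the rotor's. The wing reaches from 28 mm below this point (top of the disc) to 18 mm above it, is 44 mm long along x (in line with one bar of the cross foot) and 12 mm thick along y.
- rotor_orange: Orange rotor of the same shape on the other stand: leave it alone. Origin and axes as the blue one's.
- stand_blue: White ring stand, 72 mm across, 45 mm high, hole 56 mm, fixed to the table, carrying the blue rotor. Origin at the centre of its underside.
- stand_orange: Same stand, carrying the orange rotor.
- hub_mouth (a point): Centre of the top of the brass drive hub, a 44 mm square block 32 mm above the deck (102 mm above the table unpressed), with a cross of two slots 9 mm wide, 22 mm deep, right across it along its x and y. It cannot turn; its yaw varies and any quarter turn of the rotor fits. The foot enters 18 mm, until the rotor's collar rests on the hub's top.
- hub (a joint): How far the hub is pressed down, in m: 0 = up, 0.008 = stop. Spring 1000 N/m, 3 N to start moving, 11 N at the stop (hub and rotor weigh about 2 N of that). A foot resting crosswise on the hub also pushes it down.
- bottle_white: White jar with a paper label, 64 mm across, 100 mm tall, a bystander. Origin at the centre of its underside.
- bottle_amber: Amber bottle with a white cap, 56 mm across, 110 mm tall, a bystander. Origin at the centre of its underside.
- carton: White carton with red and orange bands, 60 by 90 by 110 mm tall, a bystander. Origin at the centre of its underside.
- cup: Small clear cup, 60 mm across, 50 mm tall, a bystander. Origin at the centre of its underside.
Mind the look-alikes: they are no part of the job. Of the things shaped like the rotor_blue, the blue one is meant.

How it is judged:
On the way, in this order (a step that is already met when the one before it is completed fails the run):
1. the pan is tipped to about 60 degrees (50 to 70) for a moment (value of joint pan between 0.87 and 1.22 rad), for 0.3 s.
2. the pan is back level and all three pills are in the blue bin (value of joint pan below 0.07 rad and x of pill0_center in the frame of bin between -0.06 and 0.06 m and y of pill0_center in the frame of bin between -0.06 and 0.06 m and z of each of pill0_center, pill1_center, pill2_center in the frame of bin below 0.05 m and x of pill1_center in the frame of bin between -0.06 and 0.06 m and y of pill1_center in the frame of bin between -0.06 and 0.06 m and x of pill2_center in the frame of bin between -0.06 and 0.06 m and y of pill2_center in the frame of bin between -0.06 and 0.06 m), for 0.2 s.
3. the blue rotor's foot is meshed in the hub, fully home (z of rotor_blue in the frame of hub_mouth below -0.0155 m and horizontal distance between rotor_blue and hub_mouth below 0.004 m and angle between rotor_blue's own z axis and vertical below 0.08 rad), for 0.1 s.
At the end, for the whole second after the job is handed in: The blue rotor stands upright (within 0.08 rad) and fully home in the hub (foot at least 15.5 of 18 mm in, centred within 4 mm), the hub is held pressed down by at least 5 of its 8 mm with the fingers on the rotor, the pan is level (under 0.07 rad) and all three pills lie in the blue bin (all of step 2 and all of step 3 and value of joint hub above 0.005 m and contact force between the fingers and rotor_blue above 1 N); the arm keeps its last pose, push and grip.
It fails at once if the orange rotor or another bystander is moved by more than 30 mm (distance of any of rotor_orange, bottle_white, bottle_amber, carton, cup from where it was at the start of the episode above 0.03 m).
It also fails if it takes over 61 s, if anything falls off the work surface, if the arm or the gripper's body presses on something with over 40 N, if the wrist force passes 120 N, or if a joint passes its speed limit or range.

ROBOT

A 7-joint arm with a two-finger parallel gripper is mounted at the origin on the work surface. World frame = base frame: x ahead of the robot, y to its left, z up, the work surface at z = 0. Lengths are in m, angles in rad, forces in N, time in s.
With the tool pointing down it reaches from about 0.425 to 0.875 m from the base axis. Payload 4.7 kg.
Tool frame: the origin (TCP) lies at the centre of the arm's flange, where the gripper is bolted on; the fingertips stand 182 mm ahead of it and the grasp point (between the pads) lies r.grasp_offset ahead of it (r.grasp_offset is the distance from the TCP to the grasp point, in m); z points along the fingers, y is the line along which they close (so a half turn about z gives the same grasp; the last joint's range is limited). The gripper opens to 87 mm and grips with 3 to 60 N. Pads are 19 mm wide; open, the fingers measure 117 mm over their backs; the gripper's body (75 mm by 190 mm) begins 51 mm behind the grasp point.
Start: joints at [-1.253, 0.321, -0.07, 1.45, 0.023, 1.371, -0.057], TCP at [0.194, 0.62, 0.405] pointing down, gripper open.
Joint ranges: [-2.86, 2.86], [-0.3, 2.09], [-1.38, 1.24], [0.06, 2.45], [-1.56, 4.7], [0.09, 2.05], [-2.69, 2.69]. Speed limits (rad/s): [2.57, 2.57, 3.14, 3.14, 3.14, 3.14, 3.14].

INTERFACE

Orientations are given as a unit quaternion [x, y, z, w].
In Python, from plant import r, viewer, close_job, nets gives the robot as it stands.
- The arm moves only by the shell command python3 -m inch 'ROWS'. ROWS is JSON, a list of rows, each a list of 3 entries, a list of its own where there are three numbers: the shift along the tool's x, y, z in units of 40 mm (1.0 is 40 mm), then the turn, a rotation vector about the tool's x, y, z in units of 6 degrees (1.0 is 6 degrees), then the gripper's target within -1 to 1 (fully open at 1, half-way at 0, shut at -1). A call has 1 to 8 rows; each row is the pose to reach, as a shift and turn from the pose commanded when the call began, along the tool's axes at that moment; what a row does not reach only later rows make up. A row lasts 1/10 s, in which the tool goes at most 50 mm and 8.59 degrees, less where a joint would pass 70% of its speed; a pose out of reach is approached as far as the arm can. A call with a gripper value outside its range is refused whole. The fingers move at their own pace and stop on an object; the grip force is fixed at half the most. Time passes only in rows, so rows that repeat a pose let the fingers close. It gives the time, the measured TCP pose, the force, the opening and the grip force at its end, in the units of the state.
- r.get_state(): the state, without advancing time (a new reading comes with each control period).
- viewer.capture(name): name is "scene" or "top" or "wrist"; returns a dict with "frame" (400x640x3 uint8, red, green, blue), "mtx" (3x3 intrinsics, pixels), "R" (3x3) and "t" (3): a world point X has camera coordinates R X + t. Camera axes: x right, y down, z forward; pixel columns grow to the right and rows downward; lengths in m; the calibration is good to about 2 mm. The wrist camera is an equidistant fisheye: a pixel r from the principal point sees the ray r / f radians off the axis. A picture is of the moment at which its call begins. There is no depth.
- close_job(): hands the job in; it is judged then, once.
Trained networks look in the newest picture that a camera, given by its name, has taken for a name from the list of things; names that differ only in an ending like _2 or _b are one class to them, and where a whole thing is asked for, a point or a joint stands for the part that bears it (a point fixed in the world has none). Each returns a list of dicts, best first, with "conf" (0 to 1); they miss things now and then, are a little off and sometimes report something else, mostly with a low value. They report only what shows in the picture. A call takes as long as a camera call. They do not tell look-alikes from the thing itself.
- nets.find_in(camera, query): "rect" ([left, top, right, bottom] in pixels, round what is visible of it).
- nets.silhouettes(camera, query): "region" (400x640 bool, what is visible of it) and "rect" ([left, top, right, bottom] in pixels, round what is visible of it).
The state is a dict: "time": time; "joint_pos": joint angles; "qvel": joint speeds; "joint_torque": joint torques, N m; "eef_pos": TCP position; "tool_rot": TCP orientation; "wrist_force": force on the tool from outside, world axes, zero at the start; "moment": the same for the moment, N m; "grip_width": finger opening in m; "gripper_force": force on a finger pad.
Only numpy, scipy, OpenCV 4.12 (cv2) and the standard library are available. Lean on these libraries where they do the work, as an engineer would, in place of code of your own. Each camera call takes 0.05 s, during which the arm holds its last target. There are 200 camera calls.

## Working session

There is one attempt and no reset: what is moved stays moved. The work goes in short steps, Python scripts to look and compute and a shell command to move; the robot and the scene stay as the last step left them, time stands still between calls to the robot, and variables do not carry over. Pictures are saved under pics/ and viewed, at most 13 in all, crops included, and the job is handed in when it is done.

```bash
ls; mkdir -p pics; cat > h.py <<'E'
import numpy as np, cv2
from scipy.spatial.transform import Rotation as Rn
from plant import r, viewer, close_job, nets
def ray(c,px):
    K=c["mtx"];R=np.array(c["R"]);t=np.array(c["t"]);u,v=px
    x=(u-K[0][2])/K[0][0];y=(v-K[1][2])/K[1][1]
    if c.get("fish"):
        th=np.hypot(x,y);s=np.sin(th)/max(th,1e-9);d=np.array([x*s,y*s,np.cos(th)])
    else: d=np.array([x,y,1.])
    return -R.T@t, R.T@d
def at_z(c,px,z):
    o,d=ray(c,px);return o+d*(z-o[2])/d[2]
def proj(c,X):
    K=c["mtx"];p=np.array(c["R"])@np.array(X)+np.array(c["t"])
    if c.get("fish"):
        q=np.hypot(p[0],p[1]);th=np.arctan2(q,p[2]);p=np.array([p[0]/q*th,p[1]/q*th,1])
    return np.array([K[0][0]*p[0]/p[2]+K[0][2],K[1][1]*p[1]/p[2]+K[1][2]])
def cap(n,save=None):
    c=dict(viewer.capture(n));c["fish"]=(n=="wrist")
    if save: cv2.imwrite("pics/"+save,c["frame"][:,:,::-1])
    return c
def to_tool(goal_pos):
    s=r.get_state();return Rn.from_quat(s["tool_rot"]).inv().apply(np.array(goal_pos)-s["eef_pos"])/0.04
E
python3 - <<'E'
from h import *
s=r.get_state();print(s["time"],s["eef_pos"],Rn.from_quat(s["tool_rot"]).as_matrix().round(3),r.grasp_offset,s["grip_width"])
c=[cap("scene","scene0.png"),cap("top","top0.png")]
a=np.vstack([c[0]["frame"],c[1]["frame"]])
for n,cc in zip(("scene","top"),c):
    print(n,cc["mtx"],(-np.array(cc["R"]).T@cc["t"]).round(3))
    for q in ["machine","pan","pan_handle","bin","rotor_blue","stand_blue","hub","pill0_center","bottle_white","bottle_amber","carton","cup"]:
        print(q,[(np.round(d["rect"]).astype(int).tolist(),round(d["conf"],2)) for d in nets.find_in(n,q)])
E
```

```text
pics
0.0 [0.19443929 0.62003369 0.40366416] [[-0.954  0.299 -0.   ]
 [ 0.299  0.954 -0.002]
 [-0.    -0.002 -1.   ]] 0.1635 0.08701323899955372
scene [[418.20506381   0.         315.55575922]
 [  0.         418.20506381 197.27096116]
 [  0.           0.           1.        ]] [ 1.432 -0.537  0.826]
machine [([318, 144, 446, 228], 0.68)]
pan [([372, 145, 418, 184], 0.87), ([261, 207, 287, 218], 0.73)]
pan_handle [([374, 145, 415, 182], 0.71)]
bin [([399, 151, 446, 194], 0.94)]
rotor_blue [([145, 249, 184, 280], 0.93), ([195, 216, 229, 246], 0.73), ([176, 197, 206, 226], 0.59), ([262, 205, 290, 219], 0.23), ([402, 153, 446, 194], 0.18)]
stand_blue [([199, 244, 227, 256], 0.54), ([196, 220, 230, 244], 0.53), ([340, 174, 360, 194], 0.5)]
hub [([343, 174, 357, 196], 0.52)]
pill0_center []
bottle_white [([367, 225, 394, 269], 0.61)]
bottle_amber [([322, 235, 343, 277], 0.59)]
carton [([244, 239, 288, 295], 0.82)]
cup [([412, 227, 433, 250], 0.57), ([260, 186, 287, 209], 0.45)]
top [[387.9668493    0.         321.42073501]
 [  0.         387.9668493  201.16350011]
 [  0.           0.           1.        ]] [ 0.432 -0.124  1.106]
machine [([136, 194, 294, 267], 0.86)]
pan [([185, 207, 221, 253], 0.56)]
pan_handle [([183, 210, 220, 255], 0.79)]
bin [([137, 212, 187, 261], 0.62)]
rotor_blue [([463, 195, 493, 228], 0.98), ([422, 268, 454, 302], 0.98), ([413, 212, 443, 245], 0.64)]
stand_blue []
hub [([249, 215, 279, 235], 0.8)]
pill0_center [([321, 140, 341, 166], 0.72)]
bottle_white [([265, 129, 294, 154], 0.7), ([186, 207, 223, 255], 0.32)]
bottle_amber [([321, 138, 341, 164], 0.55)]
carton [([374, 146, 417, 180], 0.8)]
cup [([222, 129, 244, 157], 0.78), ([321, 140, 343, 165], 0.72)]
```

View pics/scene0.png

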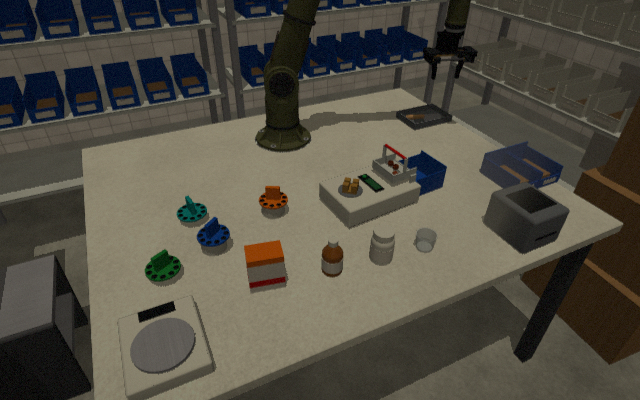

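View pics/top0.png

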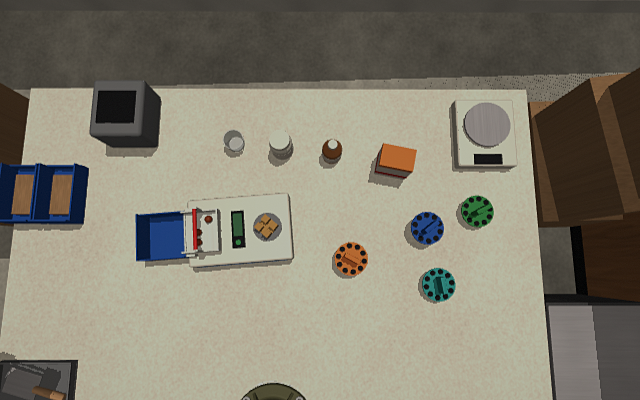

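The only blue rotor is at top (427,228) and scene (213,235). The look-alikes are orange (350,259), green (475,211) and teal (438,285). The machine's bin is the blue one at (162,236), not the blue trays at (40,195). Next is a close crop to check the choice.

```bash
python3 - <<'E'
from h import *
a=cv2.imread("pics/top0.png")
m=cv2.resize(a[185:275,125:305],None,fx=4,fy=4,interpolation=cv2.INTER_CUBIC)
b=cv2.resize(a[205:250,402:452],None,fx=4.8,fy=4.8,interpolation=cv2.INTER_CUBIC)
o=np.zeros((600,720,3),np.uint8);o[:360]=m;o[370:370+b.shape[0],:b.shape[1]]=b
cv2.imwrite("pics/crop.png",o)
c=cap("top");s=cap("scene")
def cen(c,mask,x0,y0,x1,y1):
    k=np.zeros_like(mask);k[y0:y1,x0:x1]=mask[y0:y1,x0:x1];k=k.astype(np.uint8)
    n,l,st,ce=cv2.connectedComponentsWithStats(k);i=1+np.argmax(st[1:,4]);ys,xs=np.where(l==i)
    rc=cv2.minAreaRect(np.c_[xs,ys].astype(np.float32));return ce[i],st[i],rc
for cc,box in((c,(180,200,202,262)),(s,(370,135,415,180))):
    f=cc["frame"].astype(int);red=(f[...,0]>1.8*f[...,1])&(f[...,0]>90)
    ce,st,rc=cen(cc,red,*box);print("red",ce.round(1),st,rc,at_z(cc,ce,.16).round(4))
f=c["frame"].astype(int)
blue=(f[...,2]>1.6*f[...,0])&(f[...,2]>60)
ce,st,rc=cen(c,blue,400,205,450,250);print("blue",ce,st,rc,at_z(c,ce,.059).round(4))
brass=(f[...,0]>1.5*f[...,2])&(f[...,0]>100)
ce,st,rc=cen(c,brass,240,200,285,250);print("hub",ce,st,rc,at_z(c,ce,.102).round(4))
white=(f.min(2)>195)
E
```

```text
red [194.4 228.9] [192 209   6  41 157] ((194.46673583984375, 228.96881103515625), (40.075927734375, 3.9656786918640137), 88.15238952636719) [0.5105 0.1811 0.16  ]
red [395.1 150.9] [385 144  21  15  53] ((395.0469970703125, 150.93289184570312), (24.413110733032227, 2.1300032138824463), 34.99201965332031) [0.5051 0.1861 0.16  ]
blue [426.98677686 227.6892562 ] [411 212  33  33 605] ((427.00006103515625, 228.00003051757812), (32.52690887451172, 31.11269760131836), 45.0) [ 0.5226 -0.4145  0.059 ]
hub [265.64864865 225.63320463] [254 214  23  24 259] ((265.7178649902344, 225.67825317382812), (17.730655670166016, 17.16777801513672), 39.28940963745117) [0.5239 0.0158 0.102 ]
```

View pics/crop.png

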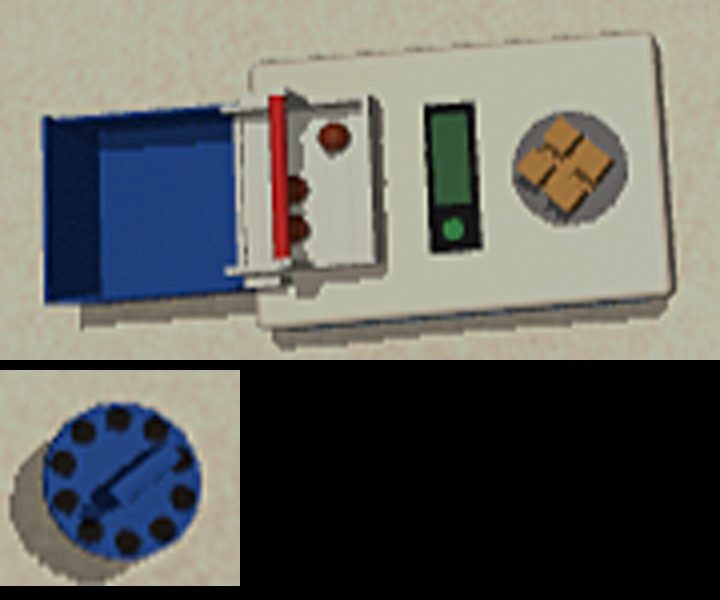

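The crop shows one pill at crop (333,137), two beside the red bar at (295,190) and (298,229), and the hub cross at (565,165). The blue rotor's wing slopes up to the right. Next I move over the handle.

```bash
python3 - <<'E'
from h import *
print(to_tool([0.509,0.183,0.415]).round(2))
c=cap("top");print(np.array(c["R"]).round(3))
E
```

```text
[-10.77  -8.08  -0.26]
[[ 0.    -1.     0.005]
 [-0.988 -0.001 -0.154]
 [ 0.154 -0.005 -0.988]]
```

```bash
R='[[-10.8,-8.1,-0.3],[0,0,-3.6],0.5]'; true; python3 -m inch '[[[-10.8,-8.1,-0.3],[0,0,-3.6],0.5],[[-10.8,-8.1,-0.3],[0,0,-3.6],0.5],[[-10.8,-8.1,-0.3],[0,0,-3.6],0.5],[[-10.8,-8.1,-0.3],[0,0,-3.6],0.5],[[-10.8,-8.1,-0.3],[0,0,-3.6],0.5],[[-10.8,-8.1,-0.3],[0,0,-3.6],0.5],[[-10.8,-8.1,-0.3],[0,0,-3.6],0.5],[[-10.8,-8.1,-0.3],[0,0,-3.6],0.5]]'
```

```text
time: 2.25
eef_pos: [0.4285, 0.294, 0.4141]
tool_rot: [-0.037, 0.999, 0.0, 0.0]
wrist_force: [1.4, 1.0, -0.3]
grip_width: 0.0655
gripper_force: 0.0
```

```bash
python3 - <<'E'
from h import *
s=r.get_state();M=Rn.from_quat(s["tool_rot"]).as_matrix();print(M.round(3),np.abs(s["qvel"]).max());print(to_tool([0.509,0.183,0.415]).round(2))
E
```

```text
[[-0.997 -0.073  0.001]
 [-0.073  0.997  0.001]
 [-0.001  0.001 -1.   ]] 0.9635744574820256
[-1.8  -2.91 -0.02]
```

```bash
python3 -m inch '[[[-1.7,-2.5,0],[0,0,0],0.3],[[-1.7,-2.5,0],[0,0,0],0.3],[[-1.7,-2.5,0],[0,0,0],0.3],[[-1.7,-2.5,0],[0,0,0],0.3],[[-1.7,-2.5,0],[0,0,0],0.3]]'
python3 - <<'E'
from h import *
c=cap("wrist","w1.png");s=r.get_state();print(s["eef_pos"],np.abs(s["qvel"]).max())
M=Rn.from_quat(s["tool_rot"]).as_matrix();print(M.round(4).tolist())
for n in("wrist","top"):
    c=cap(n);f=c["frame"].astype(int)
    red=((f[...,0]>1.9*f[...,1])&(f[...,0]>80)&(f[...,0]>1.9*f[...,2])).astype(np.uint8)
    k,l,st,ce=cv2.connectedComponentsWithStats(red)
    for i in np.argsort(-st[1:,4])[:4]+1:
        if st[i,4]<20: continue
        ys,xs=np.where(l==i);b=cv2.boxPoints(cv2.minAreaRect(np.c_[xs,ys].astype(np.float32)))
        print(n,ce[i].round(1),st[i],at_z(c,ce[i],.16).round(4),[at_z(c,p,.16)[:2].round(4).tolist() for p in b])
E
```

```text
time: 2.75
eef_pos: [0.5027, 0.2014, 0.4136]
tool_rot: [-0.036, 0.999, 0.0, -0.0]
wrist_force: [-0.4, -0.3, -0.1]
grip_width: 0.0567
gripper_force: 0.0
[0.50221048 0.20236669 0.41362601] 0.013484413019097289
[[-0.9972, -0.0747, -0.0005], [-0.0747, 0.9972, 0.0009], [0.0004, 0.0009, -1.0]]
wrist [292.5 218.3] [ 276  160   26  114 1414] [0.5078 0.1794 0.16  ] [[0.462, 0.1622], [0.46, 0.1809], [0.5575, 0.1897], [0.5604, 0.1685]]
wrist [ 48.2 127. ] [  22   99   47   56 1328] [ 0.4339 -0.0814  0.16  ] [[0.4302, -0.1413], [0.4004, -0.0762], [0.4357, -0.0253], [0.4672, -0.0796]]
wrist [ 12.6 279.3] [  0 262  31  40 530] [ 0.6416 -0.2336  0.16  ] [[0.6667, -0.3293], [0.6146, -0.2496], [0.6307, -0.1708], [0.6798, -0.2329]]
wrist [311.  197.9] [303 191  16  15 191] [0.4897 0.1932 0.16  ] [[0.4845, 0.1866], [0.4837, 0.1983], [0.4951, 0.1991], [0.496, 0.1873]]
top [348.7 261.2] [341 256  16  11  79] [ 0.4327 -0.1941  0.16  ] [[0.4366, -0.1745], [0.4471, -0.1805], [0.4284, -0.2144], [0.418, -0.2083]]
top [207.6 218.6] [205 216   6   6  29] [0.5358 0.1501 0.16  ] [[0.5421, 0.1567], [0.5421, 0.1445], [0.5298, 0.1439], [0.5298, 0.1561]]
top [194.9 245.3] [193 242   5   8  28] [0.4707 0.1778 0.16  ] [[0.4777, 0.1843], [0.4798, 0.1759], [0.4634, 0.1709], [0.4613, 0.1794]]
```

View pics/w1.png

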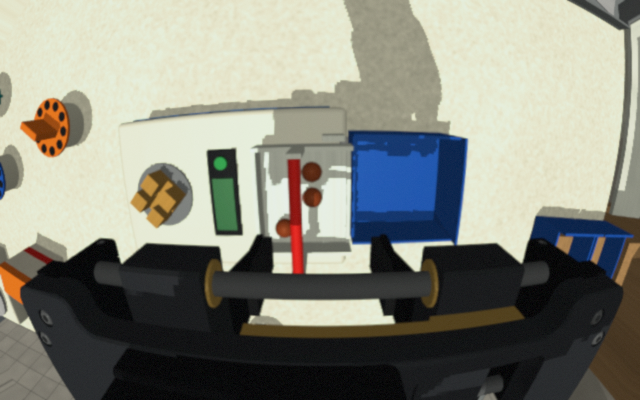

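The wrist view shows the red bar running from (294,160) to (297,272), the pills at (312,172), (313,197) and (284,228), the hub at (160,197) and the bin to the right of the pan.

```bash
python3 - <<'E'
from h import *
c=cap("wrist");f=c["frame"].astype(int);sat=(f[...,0]>1.9*f[...,1])&(f[...,0]>150)
P=[]
for v in range(162,272,6):
    xs=np.where(sat[v,285:306])[0]+285
    if len(xs): P.append(at_z(c,[xs.mean(),v],.16)[:2])
P=np.array(P);k=np.polyfit(P[:,0],P[:,1],1);print(P.round(4).tolist());print("yaw",np.degrees(np.arctan(k[0])), "y at .509",np.polyval(k,.509))
print("deck edge",[at_z(c,p,.07)[:2].round(4) for p in((140,121),(340,109))])
br=((f[...,0]>1.4*f[...,2])&(f[...,0]>70)).astype(np.uint8);br[:, :128]=0;br[:,195:]=0;br[:160]=0;br[230:]=0
ys,xs=np.where(br);print("hub",xs.mean(),ys.mean(),at_z(c,[xs.mean(),ys.mean()],.1).round(4))
y=k[0]*.509+k[1]
print(to_tool([.509,np.polyval(k,.509),.1635+.160]).round(2))
E
```

```text
[[0.516, 0.1807], [0.5213, 0.1809], [0.5266, 0.182], [0.5321, 0.1823], [0.5376, 0.1825], [0.5433, 0.1832], [0.549, 0.1843], [0.5549, 0.1845]]
yaw 5.7547219235801785 y at .509 0.17991993109491827
deck edge [array([ 0.4366, -0.0143]), array([0.4172, 0.2158])]
hub 156.20272572402044 197.274843838728 [0.5183 0.0232 0.1   ]
[-0.13 -0.58  2.25]
```

```bash
python3 -m inch '[[[-0.15,-0.58,0.9],[0,0,-0.1],0.2],[[-0.15,-0.58,2.2],[0,0,-0.1],0.2],[[-0.15,-0.58,2.25],[0,0,-0.1],-0.5],[[-0.15,-0.58,2.25],[0,0,-0.1],-1],[[-0.15,-0.58,2.25],[0,0,-0.1],-1],[[-0.15,-0.58,2.25],[0,0,-0.1],-1],[[-0.15,-0.58,2.25],[0,0,-0.1],-1],[[-0.15,-0.58,2.25],[0,0,-0.1],-1]]'
```

```text
time: 3.75
eef_pos: [0.5108, 0.1794, 0.325]
tool_rot: [-0.042, 0.999, 0.001, 0.001]
wrist_force: [-0.6, 9.3, 0.7]
grip_width: 0.0122
gripper_force: 4.5
```

```bash
python3 -m inch '[[[0,0.26,-0.15],[0,0,0],-1],[[0,0.52,-0.26],[0,0,0],-1],[[0,0.79,-0.345],[0,0,0],-1],[[0,1.06,-0.39],[0,0,0],-1],[[0,1.34,-0.4],[0,0,0],-1],[[0,1.62,-0.37],[0,0,0],-1],[[0,1.9,-0.31],[0,0,0],-1],[[0,2.16,-0.21],[0,0,0],-1]]'
python3 -m inch '[[[0,0,0],[0,0,0],-1],[[0,0,0],[0,0,0],-1],[[0,0,0],[0,0,0],-1],[[0,0,0],[0,0,0],-1],[[0,0,0],[0,0,0],-1],[[0,0,0],[0,0,0],-1]]'
python3 - <<'E'
from h import *
c=cap("wrist","w2.png");c=cap("scene","s2.png")
cv2.imwrite("pics/s2c.png",cv2.resize(c["frame"][110:230,310:470,::-1],None,fx=4,fy=4,interpolation=cv2.INTER_CUBIC))
E
```

```text
time: 4.55
eef_pos: [0.5037, 0.2654, 0.3326]
tool_rot: [-0.042, 0.999, 0.0, 0.001]
wrist_force: [2.1, -3.2, 1.6]
grip_width: 0.0089
gripper_force: 30.0
time: 5.15
eef_pos: [0.5037, 0.2648, 0.3327]
tool_rot: [-0.042, 0.999, 0.001, 0.001]
wrist_force: [5.0, 2.6, 2.9]
grip_width: 0.0091
gripper_force: 30.0
```

View pics/s2c.png

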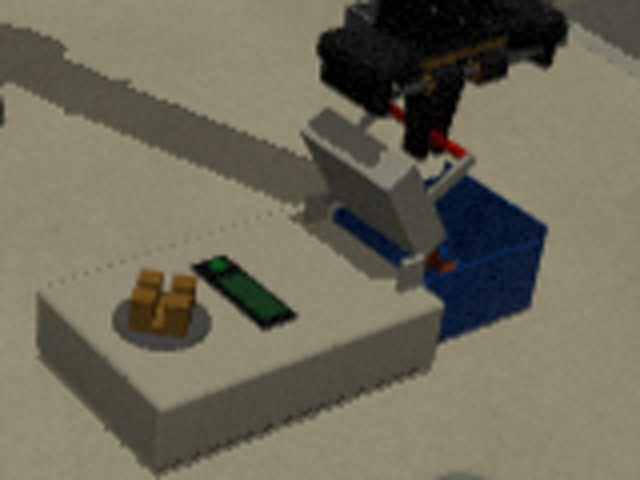

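View pics/w2.png

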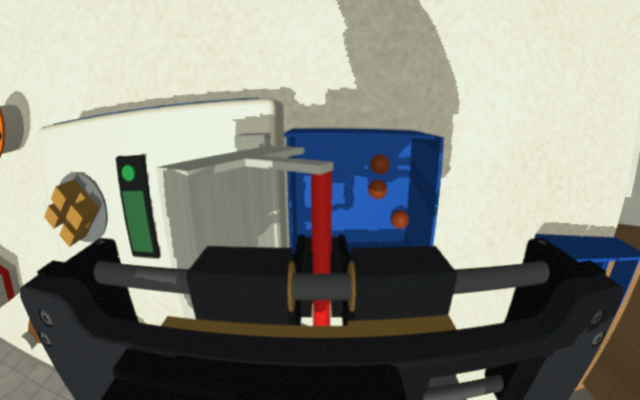

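All three pills are in the bin at (380,163), (377,188) and (400,218), and the pan is at about 60°. Now I bring it back level.

```bash
python3 -m inch '[[[0,-0.26,-0.1],[0,0,0],-1],[[0,-0.54,-0.16],[0,0,0],-1],[[0,-0.82,-0.19],[0,0,0],-1],[[0,-1.1,-0.18],[0,0,0],-1],[[0,-1.37,-0.135],[0,0,0],-1],[[0,-1.64,-0.05],[0,0,0],-1],[[0,-1.9,0.06],[0,0,0],-1],[[0,-2.17,0.22],[0,0,0],-1]]'
python3 -m inch '[[[0,-0.04,0],[0,0,0],-1],[[0,-0.04,0],[0,0,0],-1],[[0,-0.04,0],[0,0,0],-1]]'
```

```text
time: 6.05
eef_pos: [0.51, 0.1797, 0.324]
tool_rot: [-0.042, 0.999, 0.003, -0.0]
wrist_force: [-11.1, 19.0, 38.2]
grip_width: 0.0087
gripper_force: 30.0
time: 6.35
eef_pos: [0.5098, 0.1799, 0.3244]
tool_rot: [-0.043, 0.999, 0.003, -0.0]
wrist_force: [-1.0, 10.7, 8.4]
grip_width: 0.0087
gripper_force: 30.0
```

```bash
python3 -m inch '[[[0,0,0],[0,0,0],0.1],[[0,0,0],[0,0,0],0.1],[[0,0,0],[0,0,0],0.1],[[0,0,0],[0,0,0],0.1],[[0,0,-1.0],[0,0,0],0.3],[[0,0,-2.2],[0,0,0],0.5],[[0,-1.2,-2.2],[0,0,0],0.7],[[0,-2.2,-2.2],[0,0,0],0.7]]'
python3 -m inch '[[[0,-1.2,-0.3],[0,0,0],0.7],[[0,-1.8,-0.3],[0,0,0],0.7],[[0,-1.8,-0.3],[0,0,0],0.7],[[0,-1.8,-0.3],[0,0,0],0.7]]'
python3 - <<'E'
from h import *
c=cap("wrist","w3.png");s=r.get_state();print(s["eef_pos"])
print(to_tool([.5226,-.4145,.40]).round(2))
E
```

```text
time: 7.15
eef_pos: [0.5181, 0.0869, 0.4122]
tool_rot: [-0.042, 0.999, -0.001, 0.001]
wrist_force: [-0.0, -1.5, 0.3]
grip_width: 0.0648
gripper_force: 0.0
time: 7.55
eef_pos: [0.5237, 0.0163, 0.4225]
tool_rot: [-0.041, 0.999, 0.0, -0.001]
wrist_force: [0.2, 1.0, 0.6]
grip_width: 0.0739
gripper_force: 0.0
[0.52373788 0.01764713 0.42240067]
[  0.94 -10.76   0.56]
```

View pics/w3.png

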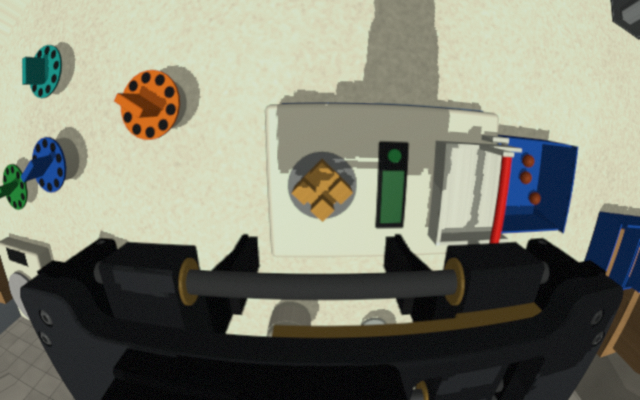

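Hub top is at about (322,186), with its cross near 45° in the image, and the pan is level with the pills in the bin at (530,178). Next I fit the hub pose on the image rectified at z = 0.102.

```bash
cat > fit.py <<'E'
from h import *
from scipy.optimize import minimize
def rectify(c,cx,cy,z,half=.04,res=.00025):
    n=int(2*half/res);g=(np.arange(n)-n/2)*res
    X=cx-g[:,None]*np.ones((1,n))        # rows: x decreasing downwards ; cols: y decreasing rightwards
    Y=cy-g[None,:]*np.ones((n,1))
    m=np.array([[proj(c,[X[i,j],Y[i,j],z]) for j in range(0,n,4)] for i in range(0,n,4)],np.float32)
    m=cv2.resize(m,(n,n),interpolation=cv2.INTER_LINEAR)
    # resize alignment: sample centres shift by 1.5 px
    T=np.float32([[1,0,-1.5],[0,1,-1.5]]);m=cv2.warpAffine(m,T,(n,n),borderMode=cv2.BORDER_REPLICATE)
    return cv2.remap(c["frame"],m[...,0],m[...,1],cv2.INTER_LINEAR),X,Y
E
python3 - <<'E'
from fit import *
c=cap("wrist");im,X,Y=rectify(c,.521,.02,.102)
g=cv2.GaussianBlur(im,(0,0),2).astype(float)
hsv=cv2.cvtColor(im,cv2.COLOR_RGB2HSV).astype(float)
b=cv2.GaussianBlur((g[...,0]-g[...,2]),(0,0),1)  # brass contrast
def masks(p):
    x,y,a=p;u=(X-x)*np.cos(a)+(Y-y)*np.sin(a);v=-(X-x)*np.sin(a)+(Y-y)*np.cos(a)
    au,av=abs(u),abs(v);top=(au>4.5)&(av>4.5) if 0 else (au>.0045)&(av>.0045)&(au<.022)&(av<.022)
    slot=((au<.0035)|(av<.0035))&(au<.026)&(av<.026)
    ring=((au>.023)|(av>.023))&(au<.028)&(av<.028)
    return top,slot,ring
def sc(p):
    t,s,k=masks(p);return b[t].mean()-.5*b[s].mean()-.5*b[k].mean()
best=None
for a in np.radians(np.arange(0,90,5)):
  for x in np.arange(.511,.532,.002):
    for y in np.arange(.01,.032,.002):
      v=sc((x,y,a))
      if best is None or v>best[0]:best=(v,(x,y,a))
q=best[1]
for st in((.001,.03),(.0005,.01)):
  for _ in range(6):
    cand=[(q[0]+i*st[0],q[1]+j*st[0],q[2]+k*st[1]) for i in(-1,0,1) for j in(-1,0,1) for k in(-1,0,1)]
    q=max(cand,key=sc)
print(sc(q),q[0],q[1],np.degrees(q[2]))
o=im[:,:,::-1].copy();t,_,_=masks(q)
cn,_=cv2.findContours(t.astype(np.uint8),cv2.RETR_LIST,cv2.CHAIN_APPROX_NONE);cv2.drawContours(o,cn,-1,(0,255,0),1)
cv2.imwrite("pics/hub.png",cv2.resize(np.hstack([im[:,:,::-1],o]),None,fx=1.2,fy=1.2))
E
```

```text
66.24339343267216 0.523 0.017 49.427042204869174
```

View pics/hub.png

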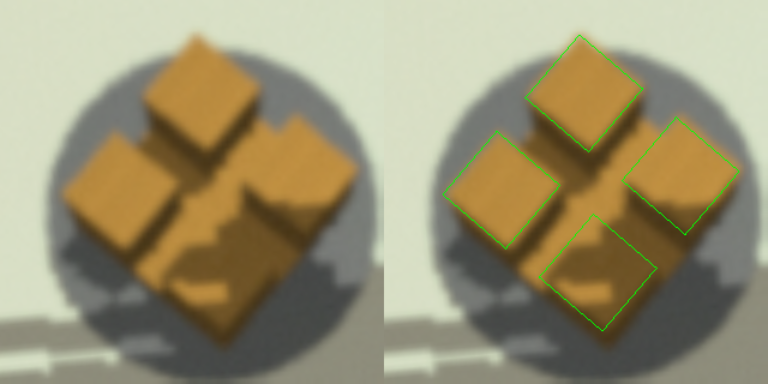

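The overlay matches the four hub teeth well: hub at (0.523, 0.017), yaw 49.4° modulo 90. Next I go to the blue rotor.

```bash
python3 -m inch '[[[0.95,-10.75,0.5],[0,0,7.1],0.8],[[0.95,-10.75,0.5],[0,0,7.1],0.8],[[0.95,-10.75,0.5],[0,0,7.1],0.8],[[0.95,-10.75,0.5],[0,0,7.1],0.8],[[0.95,-10.75,0.5],[0,0,7.1],0.8],[[0.95,-10.75,0.5],[0,0,7.1],0.8],[[0.95,-10.75,0.5],[0,0,7.1],0.8],[[0.95,-10.75,0.5],[0,0,7.1],0.8]]'
python3 - <<'E'
from h import *
s=r.get_state();M=Rn.from_quat(s["tool_rot"]).as_matrix();print(s["eef_pos"],np.degrees(np.arctan2(M[1,1],M[0,1])));print(to_tool([.5226,-.4145,.40]).round(2))
E
```

```text
time: 8.45
eef_pos: [0.5236, -0.3824, 0.4039]
tool_rot: [0.322, 0.947, 0.001, -0.0]
wrist_force: [0.4, 0.3, 1.3]
grip_width: 0.0786
gripper_force: 0.0
[ 0.52355922 -0.38242121  0.40386177] 52.421135804869714
[-0.47 -0.65  0.1 ]
```

```bash
python3 -m inch '[[[-0.25,-0.35,0.1],[0,0,0],0.8],[[-0.25,-0.35,0.1],[0,0,0],0.8],[[-0.25,-0.35,0.1],[0,0,0],0.8]]'
python3 - <<'E'
from fit import *
c=cap("wrist");s=r.get_state();print(s["eef_pos"])
im,X,Y=rectify(c,.5226,-.4145,.051,half=.06,res=.0003)
im2,_,_=rectify(c,.5226,-.4145,.097,half=.06,res=.0003)
f=im.astype(int);blue=((f[...,2]>1.5*f[...,0])&(f[...,2]>40)).astype(np.uint8)
blue=cv2.morphologyEx(blue,cv2.MORPH_CLOSE,np.ones((41,41)))
print("bluecov",blue.mean(), X[blue>0].mean(),Y[blue>0].mean())
cv2.imwrite("pics/rot.png",np.hstack([im,im2])[:,:,::-1])
E
```

```text
time: 8.75
eef_pos: [0.5227, -0.3981, 0.3997]
tool_rot: [0.323, 0.946, 0.001, -0.001]
wrist_force: [0.0, 1.0, -1.1]
grip_width: 0.0781
gripper_force: 0.0
[ 0.52300964 -0.39747052  0.40015156]
bluecov 0.42995625 0.5222042736906372 -0.4171513976712747
```

View pics/rot.png

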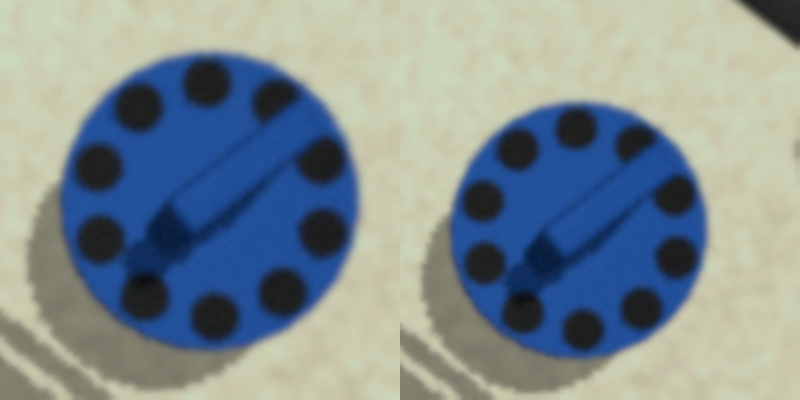

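Left panel (z = 0.051): disc centre at (210,201), radius 149 px = 44.7 mm, which matches the 45 mm given. The wing rises to the right at about 39° in the image, so its yaw is about -51°. I'll refine that angle.

```bash
python3 - <<'E'
from fit import *
c=cap("wrist")
im2,X,Y=rectify(c,.5226,-.4145,.097,half=.06,res=.0003)
for nm,g in(("grey",cv2.cvtColor(im2,cv2.COLOR_RGB2GRAY)),("b",im2[...,2])):
    g=np.ascontiguousarray(g);L=cv2.createLineSegmentDetector().detect(cv2.equalizeHist(g))[0][:,0]
    for l in L:
        d=l[2:]-l[:2];n=np.hypot(*d)
        if n>35 and 110<l[0]<290 and 110<l[1]<300: print(nm,l.round(0),round(n),"yaw",round((np.degrees(np.arctan2(-d[1],-d[0]))+90)%180-90,1) )
s=r.get_state();print(to_tool([.5223,-.4175,.3]))
E
```

```text
b [161. 207. 205. 172.] 57 yaw -38.6
b [257. 143. 226. 165.] 38 yaw -35.1
b [220. 226. 194. 260.] 44 yaw -52.2
b [168. 256. 226. 211.] 73 yaw -37.8
[-0.29501954 -0.41708427  2.51107221]
```

```bash
python3 -m inch '[[[-0.3,-0.42,1],[0,0,1.2],0.3],[[-0.3,-0.42,2],[0,0,2.37],0.2],[[-0.3,-0.42,2.5],[0,0,2.37],0.1],[[-0.3,-0.42,2.5],[0,0,2.37],0.1],[[-0.3,-0.42,2.5],[0,0,2.37],0.1]]'
python3 - <<'E'
from h import *
s=r.get_state();M=Rn.from_quat(s["tool_rot"]).as_matrix();print(s["eef_pos"],M[:,2],np.degrees(np.arctan2(M[1,1],M[0,1])));print(to_tool([.5223,-.4175,.242]).round(3))
E
```

```text
time: 9.35
eef_pos: [0.522, -0.4189, 0.3016]
tool_rot: [0.437, 0.899, 0.0, 0.0]
wrist_force: [0.2, 0.3, 0.9]
grip_width: 0.0504
gripper_force: 0.0
[ 0.52196488 -0.41893396  0.30157863] [ 1.07128592e-03  4.11225188e-04 -9.99999342e-01] 38.13870913335935
[0.024 0.027 1.489]
```

```bash
python3 -m inch '[[[0.02,0.03,0.8],[0,0,0],0],[[0.02,0.03,1.4],[0,0,0],-0.2],[[0.02,0.03,1.49],[0,0,0],-0.5],[[0.02,0.03,1.49],[0,0,0],-1],[[0.02,0.03,1.49],[0,0,0],-1],[[0.02,0.03,1.49],[0,0,0],-1],[[0.02,0.03,1.49],[0,0,0],-1],[[0.02,0.03,1.49],[0,0,0],-1]]'
python3 -m inch '[[[0,0,0],[0,0,0],-1],[[0,0,0],[0,0,0],-1],[[0,0,-0.6],[0,0,0],-1],[[0,0,-1.4],[0,0,0],-1],[[0,0,-2.4],[0,0,0],-1],[[0,0,-3.3],[0,0,0],-1],[[0,0,-3.3],[0,0,0],-1]]'
python3 - <<'E'
from h import *
s=r.get_state();M=Rn.from_quat(s["tool_rot"]).as_matrix();print(s["eef_pos"],M[:,2],np.degrees(np.arctan2(M[1,1],M[0,1])));print(to_tool([.523,.017,.375]).round(3))
E
```

```text
time: 10.15
eef_pos: [0.522, -0.4195, 0.2434]
tool_rot: [0.438, 0.899, 0.0, 0.002]
wrist_force: [-0.1, 0.9, 6.2]
grip_width: 0.0117
gripper_force: 30.0
time: 10.85
eef_pos: [0.5216, -0.4207, 0.3795]
tool_rot: [0.439, 0.899, -0.001, 0.005]
wrist_force: [0.1, -0.3, -0.8]
grip_width: 0.0115
gripper_force: 30.0
[ 0.52156681 -0.42069296  0.37953814] [ 0.00812988 -0.00586355 -0.99994976] 37.9503276620226
[8.607 6.757 0.05 ]
```

```bash
python3 -m inch '[[[8.6,6.7,0],[0,0,-1.9],-1],[[8.6,6.7,0],[0,0,-1.9],-1],[[8.6,6.7,0],[0,0,-1.9],-1],[[8.6,6.7,0],[0,0,-1.9],-1],[[8.6,6.7,0],[0,0,-1.9],-1],[[8.6,6.7,0],[0,0,-1.9],-1],[[8.6,6.7,0],[0,0,-1.9],-1],[[8.6,6.7,0],[0,0,-1.9],-1]]'
python3 - <<'E'
from h import *
s=r.get_state();M=Rn.from_quat(s["tool_rot"]).as_matrix();print(s["eef_pos"],M[:,2],np.degrees(np.arctan2(M[1,1],M[0,1])));print(to_tool([.5241,.0161,.37]).round(3))
E
```

```text
time: 11.65
eef_pos: [0.5201, -0.0172, 0.3728]
tool_rot: [0.347, 0.938, 0.0, -0.0]
wrist_force: [1.4, 0.4, -1.6]
grip_width: 0.0116
gripper_force: 30.0
[ 0.52008007 -0.01716154  0.37282003] [-2.50509978e-07  4.18929155e-04 -9.99999912e-01] 49.36800904742312
[0.465 0.696 0.071]
```

```bash
python3 -m inch '[[[0.25,0.38,0.1],[0,0,0],-1],[[0.25,0.38,0.1],[0,0,0],-1],[[0.25,0.38,0.1],[0,0,0],-1]]'
python3 - <<'E'
from h import *
c=cap("wrist","w5.png")
s=r.get_state();M=Rn.from_quat(s["tool_rot"]).as_matrix();print(s["eef_pos"],M[:,2],np.degrees(np.arctan2(M[1,1],M[0,1])));print(to_tool([.5241,.0161,.36]).round(3))
# disc seen in hand: blue outline
f=c["frame"].astype(int);b=((f[...,2]>1.5*f[...,0])&(f[...,2]>40)).astype(np.uint8)
n,l,st,ce=cv2.connectedComponentsWithStats(b);print([(st[i].tolist(),ce[i].round(0).tolist()) for i in np.argsort(-st[1:,4])[:4]+1])
E
```

```text
time: 11.95
eef_pos: [0.5229, -0.0013, 0.3686]
tool_rot: [0.347, 0.938, -0.001, -0.0]
wrist_force: [-0.2, -0.7, -1.5]
grip_width: 0.0116
gripper_force: 30.0
[ 0.52298811 -0.00236475  0.36884351] [-4.75952043e-04 -9.23872408e-04 -9.99999460e-01] 49.27635539004729
[0.28  0.368 0.221]
[([250, 168, 143, 106, 7481], [321.0, 218.0]), ([480, 0, 106, 75, 3842], [538.0, 27.0]), ([608, 0, 32, 62, 1085], [629.0, 22.0]), ([309, 299, 26, 17, 390], [321.0, 307.0])]
```

View pics/w5.png

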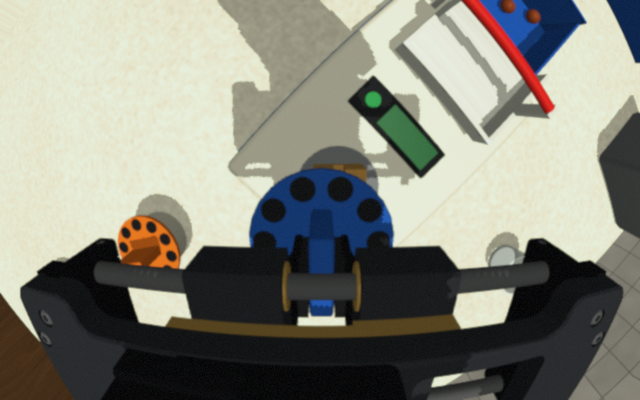

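The rotor hangs straight in the fingers, with its disc rim across (250-393, 168+) and the hub just beyond it at (340,170). Next I check the rotor's offset from the rim.

```bash
python3 - <<'E'
from h import *
from scipy.optimize import least_squares
c=cap("wrist");s=r.get_state();T=Rn.from_quat(s["tool_rot"]);p=np.array(s["eef_pos"])
f=c["frame"].astype(int);b=(f[...,2]>1.5*f[...,0])&(f[...,2]>40)
pts=[]
for u in range(256,388,3):
    v=np.where(b[165:245,u])[0]
    if len(v): pts.append((u,165+v[0]-.5))
z=p[2]-.2245+.032
W=np.array([at_z(c,q,z) for q in pts]);L=T.inv().apply(W-p)[:,:2]
for free in(0,1):
    fn=lambda q:np.hypot(L[:,0]-q[0],L[:,1]-q[1])-(q[2] if free else .045)
    o=least_squares(fn,[0,0,.045],loss="soft_l1",f_scale=.0005);print(o.x.round(4),np.abs(fn(o.x)).mean().round(5))
E
```

```text
[ 0.0024 -0.0008  0.045 ] 0.00033
[ 0.0046 -0.0009  0.043 ] 0.00017
```

```bash
python3 -m inch '[[[0.28,0.38,0],[0,0,0],-1],[[0.28,0.38,0],[0,0,0],-1],[[0.28,0.38,0.4],[0,0,0],-1],[[0.28,0.38,0.8],[0,0,0],-1],[[0.28,0.38,0.8],[0,0,0],-1]]'
python3 - <<'E'
from h import *
s=r.get_state();M=Rn.from_quat(s["tool_rot"]).as_matrix();print(s["eef_pos"],M[:,2],np.degrees(np.arctan2(M[1,1],M[0,1])));print(to_tool([.5248,.0161,.32]).round(3))
E
```

```text
time: 12.55
eef_pos: [0.5237, 0.0162, 0.3352]
tool_rot: [0.348, 0.937, -0.001, -0.002]
wrist_force: [-0.6, 0.1, -1.3]
grip_width: 0.0119
gripper_force: 30.0
[0.52367065 0.01623401 0.33522162] [-0.00392798 -0.00141426 -0.99999129] 49.25618215110355
[-0.024  0.017  0.38 ]
```

```bash
python3 -m inch '[[[-0.02,0.02,0.1],[0,0,0],-1],[[-0.02,0.02,0.2],[0,0,0],-1],[[-0.02,0.02,0.3],[0,0,0],-1],[[-0.02,0.02,0.38],[0,0,0],-1],[[-0.02,0.02,0.38],[0,0,0],-1]]'
```

```text
time: 13.05
eef_pos: [0.5258, 0.0179, 0.322]
tool_rot: [0.347, 0.938, 0.0, 0.0]
wrist_force: [-0.1, 0.9, 1.3]
grip_width: 0.0118
gripper_force: 30.0
```

```bash
python3 -m inch '[[[0,0,0],[0,0,0],-1],[[0,0,0.07],[0,0,0],-1],[[0,0,0.14],[0,0,0],-1],[[0,0,0.2],[0,0,0],-1],[[0,0,0.2],[0,0,0],-1]]'
python3 - <<'E'
from h import *
print(to_tool([.5248,.0161,.30]).round(3))
E
```

```text
time: 13.55
eef_pos: [0.5255, 0.0177, 0.3136]
tool_rot: [0.347, 0.938, -0.0, -0.0]
wrist_force: [1.2, -0.8, -0.9]
grip_width: 0.0118
gripper_force: 30.0
[-0.013 -0.042  0.339]
```

```bash
python3 -m inch '[[[0,0,0.07],[0,0,0],-1],[[0,0,0.14],[0,0,0],-1],[[0,0,0.21],[0,0,0],-1],[[0,0,0.28],[0,0,0],-1],[[0,0,0.32],[0,0,0],-1],[[0,0,0.32],[0,0,0],-1]]'
```

```text
time: 14.15
eef_pos: [0.5256, 0.0177, 0.3016]
tool_rot: [0.347, 0.938, -0.0, -0.0]
wrist_force: [-4.3, -1.5, 7.3]
grip_width: 0.0117
gripper_force: 30.0
```

```bash
python3 -m inch '[[[0,0,0.04],[0,0,0],-1],[[0,0,0.08],[0,0,0],-1],[[0,0,0.08],[0,0,0],-1],[[0,0,0.08],[0,0,0],-1]]'
python3 - <<'E'
from h import *
c=cap("wrist","w6.png");t=cap("top")
s=r.get_state();print(s["eef_pos"],s["wrist_force"],s["moment"])
o=cv2.resize(c["frame"],(480,300));S=cap("scene")["frame"]
z=cv2.resize(S[110:230,310:470],(400,300),interpolation=cv2.INTER_CUBIC)
cv2.imwrite("pics/fin.png",np.hstack([z,cv2.resize(c["frame"][:300,150:550],(400,300))])[:,:,::-1])
E
```

```text
time: 14.55
eef_pos: [0.5257, 0.0175, 0.3002]
tool_rot: [0.347, 0.938, 0.0, -0.0]
wrist_force: [-8.1, -2.1, 18.3]
grip_width: 0.0118
gripper_force: 30.0
[0.52566671 0.01754331 0.30015387] [-8.47335925 -2.76272385 18.39955545] [-0.61543469  1.94082068  0.0685982 ]
```

View pics/fin.png

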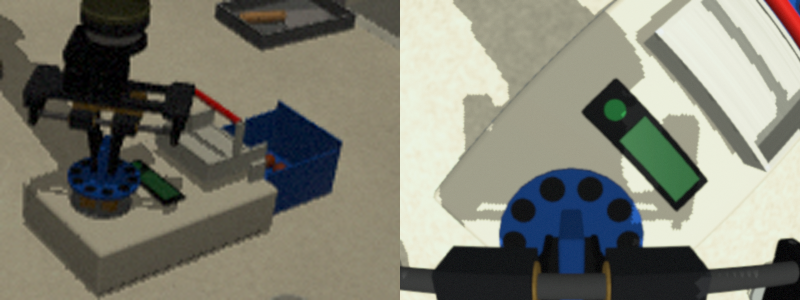

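The rotor sits flat on the hub at its stop: 18 N, with the TCP within 0.3 mm of the expected height. The pan is level and the pills are in the bin, so I'm handing in.

```bash
python3 -c "
from plant import close_job
print(close_job())"
```

```text
the job is handed in; nothing more can be done
None
```

I handed the job in at about 15 s of the 61 s allowed: all three pills are in the blue bin, the pan is back level, and the blue rotor is meshed in the hub and held pressed down at its stop; the verdict was not shown.

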